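# Switch on the green camping lantern

## Task

The mint-green lantern on the camping-shop display was left switched off with its carrying handle standing up over the switch. With the fingertips, tip that handle down to either side, then gently press the black switch on top of the lantern all the way in, where it stays, and draw back. Leave the lantern standing where it is, without lifting, shoving or tipping it, and do not touch the other lanterns, the mugs, the gas cartridge, the spray bottle or the plates.

Things in the scene. Friction and masses are not known exactly. Their poses are not given: they have to be found in the camera images.
- lantern_green: The mint-green LED camping lantern, the one to work on. Loose, upright, 0.55 to 1 kg: foot 106 mm across, white globe, mint-green domed cap 98 mm across, its top 158 mm above the table. Origin at the centre of its underside; z up its axis, y along the hinge line of its wire handle, which folds down to the +x or the -x side.
- green_bail (a joint): Angle (rad) of the green lantern's wire handle about its y axis: 0 = straight up over the switch (found within 0.2 of it), positive = leaning to the lantern's +x side, negative = to -x; +1.75 and -1.75 are the stops, fully down. Hinge 125 mm above the underside, grip bar 85 mm from it. Stays put within about 0.25 of upright; pushed past 0.5 it falls to the stop in about a second. 0.2 N moves it.
- green_grip (a point): Centre of the dark wooden grip bar (14 mm thick, 46 mm long, along the lantern's y) of the green lantern's handle, 210 mm above the table when upright. Wires 5 mm thick run from its ends down to the hinges, 58 mm to each side of the lantern's axis.
- green_switch (a joint): Travel of the green lantern's push switch in m: 0 = out (off, as found), 0.005 = fully in (on). It slides in against a steady 2 to 3 N and stays where it is left, so it must be pushed right to its stop; it does not spring back.
- green_switch_top (a point): Centre of the top face of the green lantern's switch: a black round push switch, 22 mm across, in a steel ring in the middle of the cap. Its face is 168 mm above the lantern's underside when out and 163 mm when in; the ring around it is at 160 mm.
- lantern_yellow: The yellow LED lantern, same build as the green lantern but mustard yellow (body 106 mm across, 158 mm tall), standing on the table with its handle already folded down and its switch in. A bystander: not to be touched. Origin at the centre of its underside.
- lantern_red: The red LED lantern, same build as the green lantern but dark red (body 106 mm across, 158 mm tall), standing on the table with its handle already folded down and its switch in. A bystander: not to be touched. Origin at the centre of its underside.
- mug_a: Stainless steel mug with a wooden handle on its +y side, 84 mm across, 88 mm tall, on the robot's side of the lanterns. Bystander. Origin at the centre of its underside.
- mug_b: The same kind of mug, beyond the lanterns. Bystander. Origin at the centre of its underside.
- cartridge: Navy blue gas cartridge with an orange cap, 108 mm across, 96 mm tall, on the robot's side of the lanterns. Bystander. Origin at the centre of its underside.
- spray: Trigger spray bottle with a black head, 60 mm across, 160 mm tall, beyond the lanterns. Bystander. Origin at the centre of its underside.
- plates: Stack of three steel plates, 184 mm across, 30 mm tall, to the right of the lanterns (towards -y). Bystander. Origin at the centre of its underside.

How it is judged:
By the outcome, as a careful person would: the job done as asked, in the order asked, and still so for the second after the job is handed in, with the robot touching nothing.
It also fails if it takes over 40 s, if anything falls off the work surface, if the arm or the gripper's body presses on something with over 40 N, if the wrist force passes 120 N, or if a joint passes its speed limit or range.

## Robot

A 7-joint arm with a two-finger parallel gripper is mounted at the origin on the work surface. World frame = base frame: x ahead of the robot, y to its left, z up, the work surface at z = 0. Lengths are in m, angles in rad, forces in N, time in s.
With the tool pointing down it reaches from about 0.425 to 0.825 m from the base axis. Payload 3.6 kg.
Tool frame: the origin (TCP) lies midway between the tips of the shut fingers; the grasp point (between the pads) lies 19 mm behind it; z points along the fingers, y is the direction in which the jaws open and shut (so a half turn about z gives the same grasp; the last joint's range is limited). The gripper opens to 85 mm and grips with 20 to 120 N. Pads are 22 mm wide; open, the fingers measure 114 mm over their backs; the gripper's body (76 mm by 85 mm) begins 54 mm behind the grasp point. The pads swing forward as they close: fully open they stand 13 mm farther back than shut.
Start: joints at [-1.163, 0.615, -0.013, 1.423, 0.008, 1.103, -0.04], TCP at [0.274, 0.59, 0.231] pointing down, gripper open.
Joint ranges: [-3.12, 3.12], [-0.3, 2.06], [-1.34, 1.32], [0.26, 2.42], [-1.36, 4.5], [0.01, 1.98], [-2.84, 2.84]. Speed limits (rad/s): [2.79, 2.79, 3.14, 3.14, 3.14, 3.14, 3.14].

## Interface

Orientations are given as a unit quaternion [x, y, z, w].
In Python, from rig import robot, vision, job_done, models gives the robot as it stands.
- The arm moves only by the tool jog_arm, never from a script. Its argument "motion" is a list of rows, each a list of 2 entries, a list of its own where there are three numbers: the shift along the tool's x, y, z in m, then the turn, a rotation vector about the tool's x, y, z in rad. A call has 1 to 10 rows; each row is the pose to reach, as a shift and turn from the pose measured when the call began, along the tool's axes at that moment; what a row does not reach only later rows make up. A row lasts 1/10 s, in which the tool goes at most 50 mm and 8.59 degrees, less where a joint would pass 70% of its speed; a pose out of reach is approached as far as the arm can. A call with a gripper value outside its range is refused whole. "grip" is the opening in per cent of the stroke, from 0 (shut) to 100 (fully open), set as the call begins (left out, the last holds). The fingers move at their own pace and stop on an object; the grip force is fixed at half the most. Time passes only in rows, so rows that repeat a pose let the fingers close. It gives the time, the measured TCP pose, the force and the opening at its end, in the units of the state.
- robot.sense(): the state, without advancing time (a new reading comes with each control period).
- vision.snapshot(name): name is "scene" or "top" or "wrist"; returns a dict with "color" (400x640x3 uint8, red, green, blue), "range_z" (400x640 float32, m along the optical axis (not along the pixel's ray), 0 where there is no reading), "mtx" (3x3 intrinsics, pixels), "camera_from_world" (4x4, takes a point from world to camera coordinates). Camera axes: x right, y down, z forward; pixel columns grow to the right and rows downward; lengths in m; the calibration is good to about 2 mm. A picture is of the moment at which its call begins.
- job_done(): hands the job in, once; it reports no verdict.
Trained networks look in the newest picture that a camera, given by its name, has taken for a name from the list of things; names that differ only in an ending like _2 or _b are one class to them, and where a whole thing is asked for, a point or a joint stands for the part that bears it (a point fixed in the world has none). Each returns a list of dicts, best first, with "p" (0 to 1); they miss things now and then, are a little off and sometimes report something else, mostly with a low value. They report only what shows in the picture. A call takes as long as a camera call.
- models.spot_in(camera, target): "uv" ([column, row] in pixels, amid what is visible of it).
- models.regions_of(camera, target): "pixels" (400x640 bool, what is visible of it) and "uv" ([column, row] in pixels, amid what is visible of it).
- models.landmark_of(camera, target): "uv" ([column, row] in pixels: a listed point, or the origin of a listed thing).
The state is a dict: "t": time; "q": joint angles; "qvel": joint speeds; "tau": joint torques, N m; "ee_pos": TCP position; "orientation": TCP orientation; "force": force on the tool from outside, world axes, zero at the start; "moment": the same for the moment, N m; "gripper_width": opening from 0.0 (shut) to 1.0 (fully open).
Only numpy, scipy, OpenCV 4.12 (cv2) and the standard library are available. Lean on these libraries where they do the work, as an engineer would, in place of code of your own. Each camera call takes 0.05 s, during which the arm holds its last target.

## Working session

There is one attempt and no reset: what is moved stays moved. The work goes in short steps, Python scripts to look and compute and a tool call to move; the robot and the scene stay as the last step left them, time stands still between calls to the robot, and variables do not carry over. Pictures are saved under pics/ and viewed, and the job is handed in when it is done.

Besides the shell and the picture viewer there is one more tool, called after "Request:" as a command line: name --argument value ..., lists and objects as JSON in quotes. jog_arm: Moves the arm, as the interface text tells. Its arguments: {"type":"object","properties":{"motion":{"type":"array","items":{"type":"array"}},"grip":{"type":"number"}},"required":["motion"]}

```bash
mkdir -p pics; ls
cat > h.py <<'E'
import numpy as np, cv2
from rig import robot, vision, job_done, models
def snap(n,f=None):
    s=vision.snapshot(n)
    if f: cv2.imwrite('pics/'+f+'.png',cv2.cvtColor(s['color'],cv2.COLOR_RGB2BGR))
    return s
def world(s,u,v,d=None):
    if d is None: d=float(s['range_z'][int(round(v)),int(round(u))])
    pc=np.linalg.inv(s['mtx'])@np.array([u,v,1.])*d
    return (np.linalg.inv(s['camera_from_world'])@np.r_[pc,1])[:3]
def ray(s,uv):
    T=np.linalg.inv(s['camera_from_world']); d=T[:3,:3]@np.linalg.inv(s['mtx'])@np.array([uv[0],uv[1],1.]); return T[:3,3],d/np.linalg.norm(d)
def tri(rs):
    A=sum(np.eye(3)-np.outer(d,d) for o,d in rs); b=sum((np.eye(3)-np.outer(d,d))@o for o,d in rs); return np.linalg.solve(A,b)
def proj(s,p):
    c=s['camera_from_world']@np.r_[p,1]; q=s['mtx']@c[:3]; return q[:2]/q[2]
E
python3 - <<'E'
from h import *
np.set_printoptions(precision=4,suppress=True)
S={}
for n in ['scene','top']:
    s=S[n]=snap(n,n+'0')
    for t in ['green_grip','green_switch_top','lantern_green','lantern_yellow','lantern_red','mug_a','cartridge','spray','plates']:
        for r in models.landmark_of(n,t)[:2]:
            uv=r['uv']; 
            try: print(n,t,np.array(uv),round(r['p'],2),world(s,*uv))
            except Exception as e: print(n,t,uv,e)
print(robot.sense())
E
```

```text
pics
scene green_grip [355.5 181.7] 0.59 [0.6088 0.0015 0.2123]
scene green_switch_top [210.4 184.4] 0.65 [ 0.6293 -0.4478  0.015 ]
scene green_switch_top [354.2 246. ] 0.64 [0.6315 0.0227 0.0473]
scene lantern_green [351.5 246.9] 0.97 [0.6341 0.0173 0.0432]
scene lantern_yellow [452.4 308.4] 0.57 [0.6622 0.2693 0.0409]
scene lantern_red [269.4 210.9] 0.6 [ 0.6403 -0.2219  0.0377]
scene mug_a [263.3 274.6] 0.75 [ 0.8111 -0.0996  0.0435]
scene mug_a [467.9 233.4] 0.74 [0.4307 0.225  0.0348]
scene cartridge [331.8 174.5] 0.76 [ 0.4394 -0.161   0.0537]
scene cartridge [354.3 247.7] 0.67 [0.6284 0.0218 0.0381]
scene spray [340.4 320.6] 0.76 [0.8121 0.0967 0.04  ]
scene plates [207.8 183.3] 0.87 [ 0.6305 -0.4567  0.0158]
top green_grip [258.2 196.9] 0.5 [0.6003 0.0053 0.2189]
top lantern_green [271.4 210.7] 0.86 [ 0.5779 -0.0166  0.1562]
top lantern_yellow [166.5 195.1] 0.61 [0.6129 0.2262 0.1357]
top lantern_red [367.5 203.6] 0.65 [ 0.5964 -0.2319  0.1587]
top mug_a [181.  288.3] 0.91 [0.3944 0.2223 0.0012]
top mug_a [319.1 142.4] 0.8 [ 0.7763 -0.1215  0.0057]
top cartridge [346.3 290.1] 0.77 [ 0.4009 -0.189   0.0967]
top plates [460.9 205.3] 0.6 [ 0.6123 -0.4885  0.018 ]
{'t': 1.0, 'q': array([-1.1625,  0.6149, -0.0126,  1.4234,  0.0081,  1.1034, -0.0404]), 'qvel': array([-0.0002,  0.0002,  0.0003, -0.0007, -0.0014, -0.001 ,  0.0001]), 'tau': array([  0.0002, -46.9116,   0.2591, -17.1345,   0.0101,   0.0017,
         0.    ]), 'ee_pos': array([0.2738, 0.5895, 0.2313]), 'orientation': array([ 0.2157,  0.9765, -0.    , -0.    ]), 'force': array([-0.1533,  0.4686, -0.2648]), 'moment': array([ 0.0112, -0.0549, -0.0026]), 'gripper_width': 1.001665621945554}
```

View pics/scene0.png

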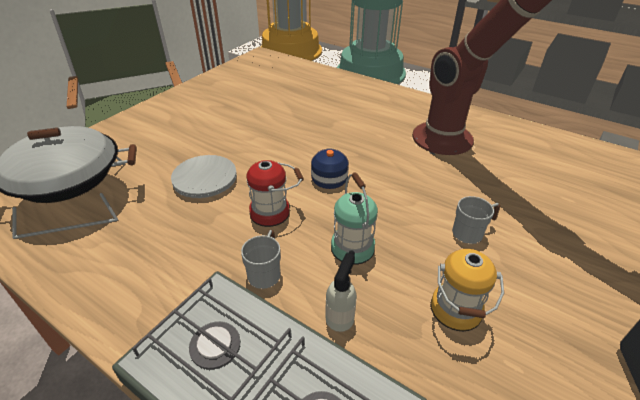

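View pics/top0.png

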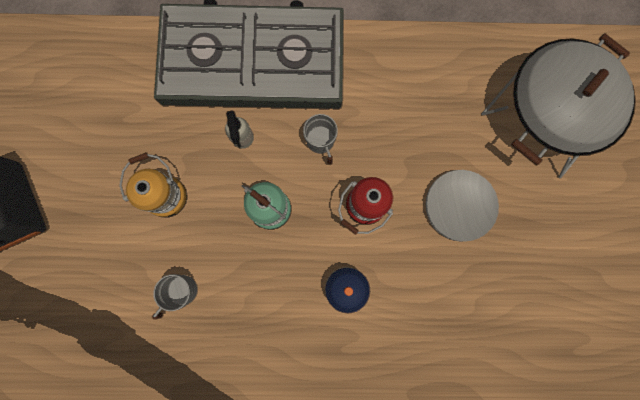

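Run:
```python
from h import *
np.set_printoptions(precision=4,suppress=True)
for n in ['scene','top']:
    s=snap(n)
    for t in ['lantern_green','green_grip','green_switch_top']:
        for r in models.regions_of(n,t)[:3]: print(n,t,r['uv'],r['p'],r['pixels'].sum())
    r=models.regions_of(n,'lantern_green')[0]
    vv,uu=np.nonzero(r['pixels']); D=s['range_z'][vv,uu]
    P=np.array([world(s,u,v) for u,v in zip(uu,vv)]); C=s['color'][vv,uu].astype(int)
    np.savez(n+'.npz',P=P,C=C,uu=uu,vv=vv)
    hi=P[(P[:,2]>0.17)&(P[:,2]<.24)]
    print(n,len(hi)); print(hi[::max(1,len(hi)//30)])
    g=P[(P[:,2]>0.14)&(P[:,2]<.162)]; print('cap',g.min(0),g.max(0),g.mean(0))
    u,v=r['uv']; u,v=int(u),int(v)
    x0,y0=u-50,v-75 
    c=s['color'][max(0,y0):y0+125,x0:x0+100]
    cv2.imwrite(f'pics/{n}_crop.png',cv2.cvtColor(cv2.resize(c,None,fx=4.5,fy=4.5,interpolation=cv2.INTER_CUBIC),cv2.COLOR_RGB2BGR)); print(x0,max(0,y0))
```

```text
scene lantern_green [345.2, 297.2] 0.66 1729
scene lantern_green [353.0, 222.3] 0.57 2835
scene green_grip [358.8, 184.2] 0.83 216
scene green_grip [268.0, 188.8] 0.23 2536
scene green_switch_top [359.8, 196.4] 0.62 77
scene 0
[]
cap [0.7335 0.0637 0.14  ] [0.8116 0.0949 0.1613] [0.7806 0.0811 0.1555]
295 222
top lantern_green [267.8, 207.7] 0.82 1787
top green_grip [260.8, 197.5] 0.57 127
top 213
[[ 0.6328  0.0484  0.172 ]
 [ 0.6245  0.0397  0.1962]
 [ 0.6198  0.0347  0.1992]
 [ 0.6157  0.0176  0.2129]
 [ 0.6131  0.0149  0.2161]
 [ 0.6112  0.0129  0.215 ]
 [ 0.6087  0.0146  0.2172]
 [ 0.6066  0.0188  0.2168]
 [ 0.6066  0.0039  0.2178]
 [ 0.6045  0.0082  0.2173]
 [ 0.6024  0.0145  0.2165]
 [ 0.6031 -0.0019  0.2128]
 [ 0.6003  0.0038  0.2173]
 [ 0.5981  0.01    0.2174]
 [ 0.5985 -0.0044  0.2154]
 [ 0.5959  0.0014  0.2187]
 [ 0.5945  0.0085  0.2123]
 [ 0.5942 -0.0067  0.216 ]
 [ 0.5919 -0.0006  0.2166]
 [ 0.5921 -0.0153  0.2167]
 [ 0.5898 -0.0091  0.2173]
 [ 0.5881 -0.0024  0.2138]
 [ 0.588  -0.0174  0.2157]
 [ 0.5863 -0.0171  0.2125]
 [ 0.5842 -0.0171  0.2116]
 [ 0.5824 -0.0211  0.2098]
 [ 0.5786 -0.023   0.206 ]
 [ 0.5749 -0.0268  0.2006]
 [ 0.5731 -0.0352  0.1979]
 [ 0.5705 -0.0403  0.1816]
 [ 0.5667 -0.0421  0.1758]]
cap [ 0.5535 -0.047   0.14  ] [0.6433 0.0487 0.1619] [0.5965 0.     0.1508]
217 132
```

Run:
```python
from h import *
from scipy.optimize import least_squares
np.set_printoptions(precision=4,suppress=True)
for n in ['scene','top']:
    s=snap(n)
    R=models.regions_of(n,'lantern_green'); r=min(R,key=lambda r:abs(r['uv'][0]-(353 if n=='scene' else 268)))
    vv,uu=np.nonzero(r['pixels'])
    P=np.array([world(s,u,v) for u,v in zip(uu,vv)]); C=s['color'][vv,uu].astype(int)
    gr=(C[:,1]-C[:,0]>15)&(P[:,2]>.1)&(P[:,2]<.165)
    g=P[gr]; print(n,gr.sum(),g.min(0),g.max(0))
    # rotational surface: z = a + b r2 + c r4 about center
    m=g[g[:,2]>.135]
    def f(p):
        r2=((m[:,:2]-p[:2])**2).sum(1)/.0024; return p[2]+p[3]*r2+p[4]*r2**2+p[5]*r2**3-m[:,2]
    o=least_squares(f,[.597,0,.158,-.01,0,0],loss='soft_l1',f_scale=.002); print('axis',o.x,np.std(o.fun))
    bar=P[(P[:,2]>.2)&(P[:,2]<.235)]
    if len(bar):
        c=bar.mean(0); U,S,V=np.linalg.svd(bar-c); print('bar',len(bar),c,V[0],bar.min(0),bar.max(0))
    for t in ['green_switch_top','green_grip']:
        for q in models.regions_of(n,t)[:1]:
            vv,uu=np.nonzero(q['pixels']); P=np.array([world(s,u,v) for u,v in zip(uu,vv)])
            print(t,q['p'],np.median(P,0),P.min(0),P.max(0))
s=snap('scene'); c=s['color'][160:280,305:405]; cv2.imwrite('pics/sc.png',cv2.cvtColor(cv2.resize(c,None,fx=5,fy=5,interpolation=cv2.INTER_CUBIC),cv2.COLOR_RGB2BGR))
```

```text
scene 999 [ 0.5624 -0.043   0.114 ] [0.7354 0.0756 0.1626]
axis [ 0.5992  0.0017  0.1589 -0.0147 -0.0117  0.0013] 0.001976404100624201
bar 134 [0.6052 0.0075 0.2125] [ 0.5505  0.8266 -0.117 ] [ 0.5811 -0.0253  0.2002] [0.6226 0.0347 0.2194]
green_grip 0.54 [0.6083 0.0155 0.2021] [ 0.3521 -0.1471 -0.0014] [1.2263 0.3194 0.7609]
top 1088 [ 0.5516 -0.0456  0.1155] [0.6465 0.0489 0.1625]
axis [ 0.599   0.0021  0.1626 -0.0352  0.038  -0.0333] 0.0018033452401820783
bar 181 [0.5973 0.0011 0.2144] [-0.5855 -0.8096 -0.0422] [ 0.5728 -0.0311  0.2003] [0.6215 0.0344 0.221 ]
green_grip 0.55 [0.5986 0.0037 0.2159] [ 0.5633 -0.0458  0.1415] [0.6308 0.0489 0.221 ]
```

View pics/sc.png

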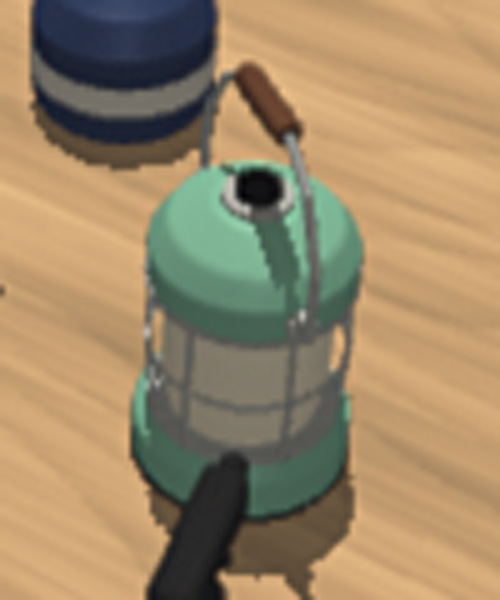

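View pics/top_crop.png

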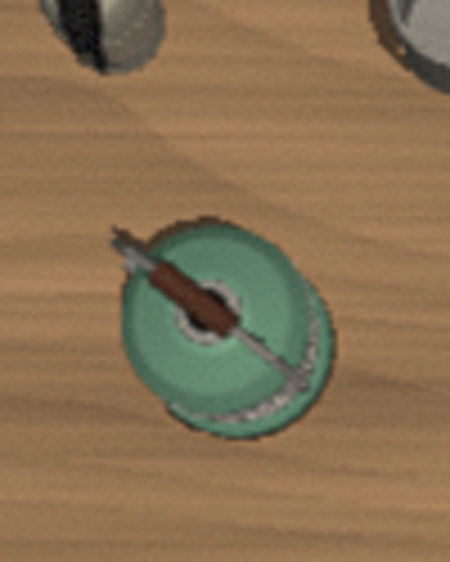

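Request:
jog_arm --motion '[[[0, 0, -0.04], [0, 0, 0]], [[-0.02, -0.016, -0.07], [0, 0, 0]], [[-0.05, -0.04, -0.08], [0, 0, 0]], [[-0.085, -0.067, -0.08], [0, 0, 0]], [[-0.12, -0.095, -0.08], [0, 0, 0]], [[-0.155, -0.122, -0.08], [0, 0, 0]], [[-0.19, -0.15, -0.08], [0, 0, 0]], [[-0.225, -0.178, -0.08], [0, 0, 0]], [[-0.25, -0.198, -0.08], [0, 0, 0]], [[-0.27, -0.213, -0.08], [0, 0, 0]]]' --grip 0

```text
t: 2.95
ee_pos: [0.4301, 0.2798, 0.3117]
orientation: [0.217, 0.976, -0.0, 0.0]
force: [0.1, -0.2, -0.8]
gripper_width: -0.001
```

Request:
jog_arm --motion '[[[-0.02, -0.016, 0], [0, 0, 0]], [[-0.05, -0.039, 0], [0, 0, 0]], [[-0.085, -0.067, 0], [0, 0, 0]], [[-0.12, -0.094, 0], [0, 0, 0]], [[-0.155, -0.122, 0], [0, 0, 0]], [[-0.185, -0.145, 0], [0, 0, 0]], [[-0.205, -0.161, 0], [0, 0, 0]], [[-0.216, -0.17, 0], [0, 0, 0]], [[-0.216, -0.17, 0], [0, 0, 0]], [[-0.216, -0.17, 0], [0, 0, 0]]]'

```text
t: 3.95
ee_pos: [0.5531, 0.036, 0.3118]
orientation: [0.216, 0.976, 0.001, -0.0]
force: [0.6, 0.5, -0.5]
gripper_width: -0.001
```

Run:
```python
from h import *
np.set_printoptions(precision=4,suppress=True)
st=robot.sense(); print(st['ee_pos'],st['force'],st['orientation'])
s=snap('wrist','w1')
for t in ['green_grip','green_switch_top','lantern_green']:
    for r in models.landmark_of('wrist',t)[:2]: print(t,r['uv'],r['p'],world(s,*r['uv']))
P=np.array([world(s,u,v) for v in range(0,400,3) for u in range(0,640,3) if s['range_z'][v,u]>0])
P=P[(P[:,2]>.2)&(P[:,2]<.23)&(abs(P[:,0]-.6)<.08)&(abs(P[:,1])<.08)]
print(len(P),P.mean(0) if len(P) else 0, P.min(0),P.max(0))
c=P.mean(0);print(np.linalg.svd(P-c)[2][0])
snap('scene','s1')
```

```text
[0.5531 0.036  0.3118] [ 0.5557  0.4649 -0.4654] [ 0.2163  0.9763  0.0005 -0.0001]
green_switch_top [311.6, 233.3] 0.7 [0.5418 0.0353 0.3153]
lantern_green [316.4, 192.1] 0.81 [0.5646 0.0236 0.1412]
23 [ 0.5855 -0.0151  0.211 ] [ 0.5777 -0.0261  0.2003] [ 0.5934 -0.0059  0.2166]
[0.4192 0.6824 0.5988]
```

View pics/w1.png

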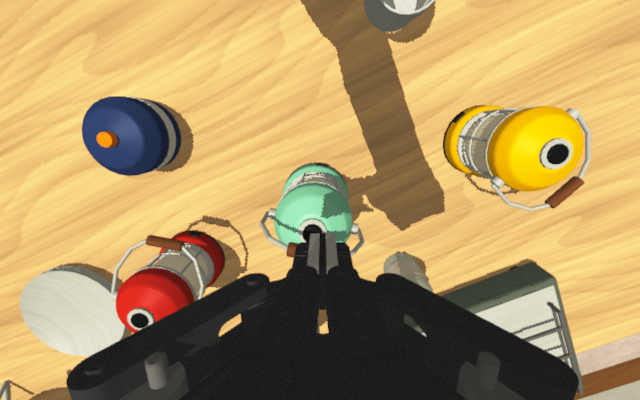

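View pics/s1.png

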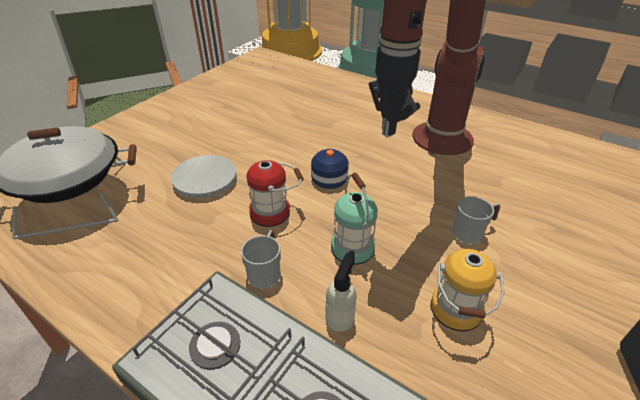

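The wrist view (green lantern at about (315,215), grip bar behind the shut fingers at (305,250)) and the scene view (grip at (357,182)) both show the fingers clear of the handle on its robot side. I'll descend next to the bar.

Request:
jog_arm --motion '[[[0, 0, 0.02], [0, 0, 0]], [[0, 0, 0.045], [0, 0, 0]], [[0, 0, 0.07], [0, 0, 0]], [[0, 0, 0.09], [0, 0, 0]], [[0, 0, 0.105], [0, 0, 0]], [[0, 0, 0.117], [0, 0, 0]], [[0, 0, 0.125], [0, 0, 0]], [[0, 0, 0.125], [0, 0, 0]], [[0, 0, 0.125], [0, 0, 0]]]'

```text
t: 5.1
ee_pos: [0.5538, 0.0359, 0.1875]
orientation: [0.216, 0.976, 0.0, 0.001]
force: [0.2, 0.1, 1.0]
gripper_width: -0.003
```

Run:
```python
from h import *
st=robot.sense(); print(st['t'],st['ee_pos'],st['force'])
s=snap('scene'); c=s['color'][110:260,285:435]; cv2.imwrite('pics/s2.png',cv2.cvtColor(cv2.resize(c,None,fx=4,fy=4,interpolation=cv2.INTER_CUBIC),cv2.COLOR_RGB2BGR))
```

```text
5.1 [0.55376409 0.03593946 0.18754697] [0.24866444 0.11551154 1.00309736]
```

View pics/s2.png

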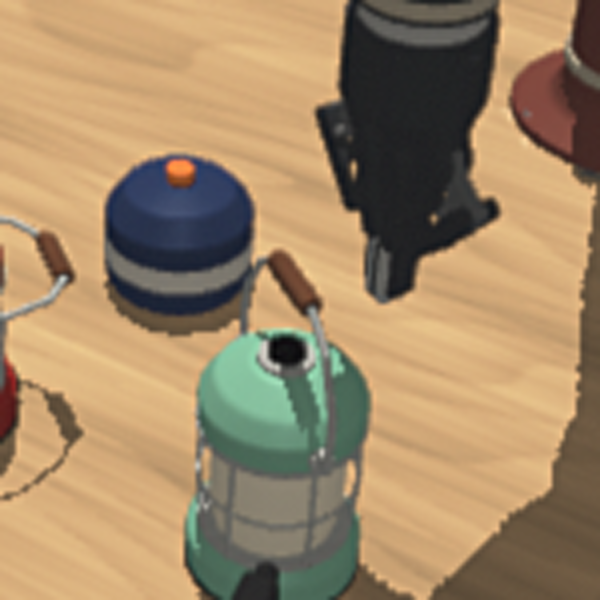

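Request:
jog_arm --motion '[[[-0.01, -0.002, 0.002], [0, 0, 0]], [[-0.02, -0.004, 0.004], [0, 0, 0]], [[-0.03, -0.006, 0.004], [0, 0, 0]], [[-0.04, -0.008, 0.004], [0, 0, 0]], [[-0.05, -0.01, 0.004], [0, 0, 0]], [[-0.06, -0.012, 0.004], [0, 0, 0]], [[-0.07, -0.014, 0.004], [0, 0, 0]], [[-0.08, -0.016, 0.004], [0, 0, 0]], [[-0.09, -0.018, 0.004], [0, 0, 0]], [[-0.09, -0.018, 0.004], [0, 0, 0]]]'

```text
t: 6.15
ee_pos: [0.6291, -0.02, 0.1839]
orientation: [0.217, 0.976, -0.0, 0.002]
force: [-0.8, 0.3, -0.5]
gripper_width: 0.001
```

Run:
```python
from h import *
st=robot.sense(); print(st['t'],st['ee_pos'],st['force'])
s=snap('scene'); c=s['color'][110:260,285:435]; cv2.imwrite('pics/s3.png',cv2.cvtColor(cv2.resize(c,None,fx=4,fy=4,interpolation=cv2.INTER_CUBIC),cv2.COLOR_RGB2BGR))
```

```text
6.15 [ 0.62909381 -0.02001942  0.18385249] [-0.7625182   0.2872836  -0.54797656]
```

View pics/s3.png

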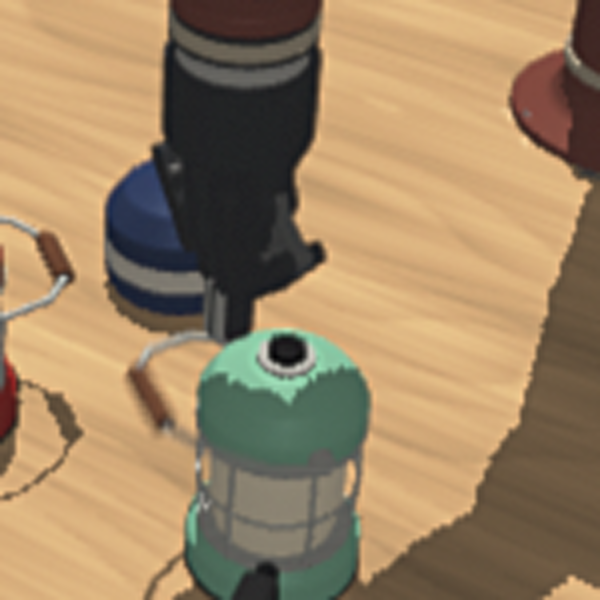

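The handle is falling on the far side (bar at about (323,210) in full-frame pixels), and the switch now shows at about (357,197). I'll work out the switch centre.

Run:
```python
from h import *
np.set_printoptions(precision=4,suppress=True)
T={}
for n in ['scene','top']:
    s=snap(n)
    print(n,'tip proj',proj(s,robot.sense()['ee_pos']),'pred switch',proj(s,[.599,.002,.168]))
    for r in models.regions_of(n,'green_switch_top')[:2]+models.landmark_of(n,'green_switch_top')[:2]:
        o,d=ray(s,r['uv']); print(r['uv'],r['p'],'at z.168',o+d*(.168-o[2])/d[2])
    u,v=proj(s,[.599,.002,.168]).round().astype(int)
    sub=s['color'][v-8:v+9,u-10:u+11].astype(int).sum(2)
    yy,xx=np.nonzero(sub<130)
    uv=[xx.mean()+u-10,yy.mean()+v-8]; o,d=ray(s,uv); print('dark',len(xx),uv,o+d*(.168-o[2])/d[2])
    c=s['color'][v-40:v+40,u-50:u+50]; cv2.imwrite(f'pics/c4{n}.png',cv2.cvtColor(cv2.resize(c,None,fx=5,fy=5,interpolation=cv2.INTER_CUBIC),cv2.COLOR_RGB2BGR))
```

```text
scene tip proj [342.1904 193.4385] pred switch [356.7213 195.2847]
[360.0, 197.0] 0.57 at z.168 [0.6    0.0108 0.168 ]
[359.1, 193.1] 0.54 at z.168 [0.5896 0.0026 0.168 ]
dark 52 [np.float64(355.3076923076923), np.float64(196.23076923076923)] [0.6035 0.001  0.168 ]
top tip proj [271.2247 186.8311] pred switch [262.7193 200.5923]
[464.1, 205.7] 0.74 at z.168 [ 0.5933 -0.4466  0.168 ]
[155.7, 189.3] 0.59 at z.168 [0.6212 0.2396 0.168 ]
dark 62 [np.float64(265.6774193548387), np.float64(198.88709677419354)] [ 0.6029 -0.0044  0.168 ]
```

View pics/c4top.png

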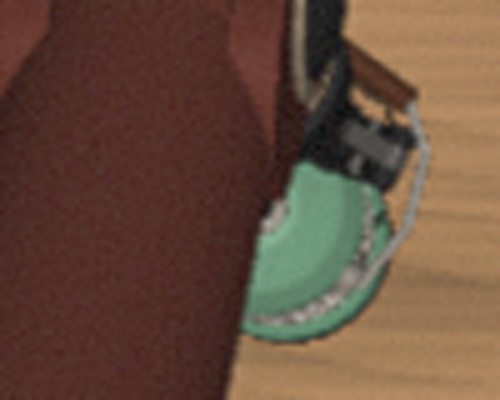

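View pics/c4scene.png

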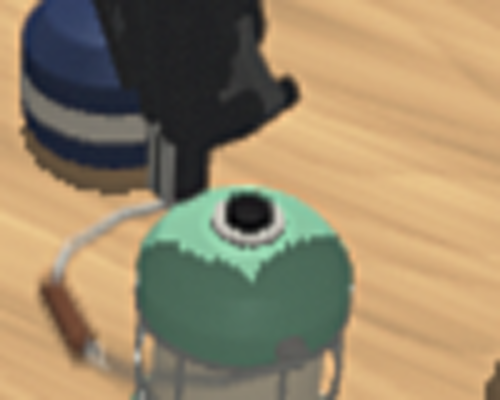

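Request:
jog_arm --motion '[[[0.0, 0.0, -0.005], [0, 0, 0]], [[0.009, 0.002, -0.005], [0, 0, 0]], [[0.018, 0.004, -0.005], [0, 0, 0]], [[0.027, 0.006, -0.004], [0, 0, 0]], [[0.035, 0.008, -0.002], [0, 0, 0]], [[0.035, 0.008, 0.0], [0, 0, 0]], [[0.035, 0.008, 0.004], [0, 0, 0]], [[0.035, 0.008, 0.008], [0, 0, 0]], [[0.035, 0.008, 0.01], [0, 0, 0]], [[0.035, 0.008, 0.01], [0, 0, 0]]]'

```text
t: 7.5
ee_pos: [0.5992, 0.0038, 0.1734]
orientation: [0.216, 0.976, 0.0, 0.001]
force: [0.1, 0.1, -0.1]
gripper_width: -0.0
```

Run:
```python
from h import *
st=robot.sense(); print(st['t'],st['ee_pos'],st['force'],st['orientation'])
s=snap('scene'); c=s['color'][155:235,307:407]; cv2.imwrite('pics/s5.png',cv2.cvtColor(cv2.resize(c,None,fx=6,fy=6,interpolation=cv2.INTER_CUBIC),cv2.COLOR_RGB2BGR))
```

```text
7.5 [0.59922647 0.00378969 0.17336081] [ 0.0622607   0.0677983  -0.13510616] [2.15867851e-01 9.76422358e-01 3.26096066e-04 5.86574751e-04]
```

View pics/s5.png

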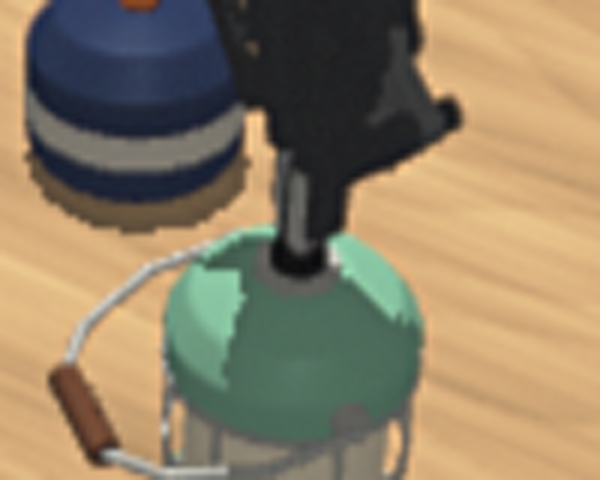

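Request:
jog_arm --motion '[[[-0.003, -0.001, 0.0], [0, 0, 0]], [[-0.003, -0.001, 0.002], [0, 0, 0]], [[-0.003, -0.001, 0.004], [0, 0, 0]], [[-0.003, -0.001, 0.006], [0, 0, 0]], [[-0.003, -0.001, 0.008], [0, 0, 0]], [[-0.003, -0.001, 0.008], [0, 0, 0]]]'

```text
t: 8.15
ee_pos: [0.6017, 0.0017, 0.1655]
orientation: [0.216, 0.976, 0.0, 0.001]
force: [-0.1, -0.6, 0.3]
gripper_width: 0.003
```

Request:
jog_arm --motion '[[[0, 0, 0.001], [0, 0, 0]], [[0, 0, 0.002], [0, 0, 0]], [[0, 0, 0.002], [0, 0, 0]]]'

```text
t: 8.45
ee_pos: [0.6017, 0.0017, 0.1635]
orientation: [0.216, 0.976, 0.0, 0.001]
force: [-0.3, -0.4, 1.3]
gripper_width: -0.002
```

Request:
jog_arm --motion '[[[0, 0, 0.0005], [0, 0, 0]], [[0, 0, 0.001], [0, 0, 0]]]'

```text
t: 8.65
ee_pos: [0.6017, 0.0017, 0.1631]
orientation: [0.216, 0.976, 0.0, 0.001]
force: [-2.0, -0.2, 6.6]
gripper_width: 0.001
```

Request:
jog_arm --motion '[[[0, 0, 0.0005], [0, 0, 0]], [[0, 0, 0.001], [0, 0, 0]]]'

```text
t: 8.85
ee_pos: [0.6017, 0.0017, 0.1631]
orientation: [0.216, 0.976, 0.001, 0.001]
force: [-2.5, -1.1, 9.5]
gripper_width: 0.0
```

The tip has stopped hard at z = 0.163 with 9.5 N, which matches the switch's fully-in height. I'll draw back now.

Request:
jog_arm --motion '[[[0, 0, -0.005], [0, 0, 0]], [[0, 0, -0.02], [0, 0, 0]], [[0, 0, -0.045], [0, 0, 0]], [[0, 0, -0.075], [0, 0, 0]], [[0.02, 0, -0.105], [0, 0, 0]], [[0.05, 0.02, -0.13], [0, 0, 0]], [[0.08, 0.045, -0.14], [0, 0, 0]], [[0.11, 0.07, -0.14], [0, 0, 0]], [[0.13, 0.09, -0.14], [0, 0, 0]], [[0.13, 0.09, -0.14], [0, 0, 0]]]'

```text
t: 9.85
ee_pos: [0.5194, 0.1442, 0.3029]
orientation: [0.211, 0.977, 0.002, 0.0]
force: [0.6, 0.8, 1.0]
gripper_width: 0.0
```

Run:
```python
from h import *
np.set_printoptions(precision=4,suppress=True)
st=robot.sense(); print(st['t'],st['ee_pos'],st['force'])
s=snap('scene','s6'); c=s['color'][155:285,307:407]; cv2.imwrite('pics/s6c.png',cv2.cvtColor(cv2.resize(c,None,fx=4.5,fy=4.5,interpolation=cv2.INTER_CUBIC),cv2.COLOR_RGB2BGR))
c0=cv2.imread('pics/scene0.png')[...,::-1]
# lantern foot shift check: dark switch and depth
for n in ['scene','top']:
    s=snap(n,n+'7')
    q=proj(s,[.601,.002,.163]).round().astype(int); v,u=q[1],q[0]
    P=np.array([world(s,a,b) for b in range(v-5,v+6) for a in range(u-5,u+6) if s['color'][b,a].astype(int).sum()<140])
    print(n,len(P),np.median(P,0) if len(P) else 0)
```

```text
9.85 [0.5194 0.1442 0.3029] [0.6044 0.8131 1.0089]
scene 32 [0.6026 0.0029 0.1629]
top 53 [0.5987 0.0022 0.164 ]
```

View pics/s6c.png

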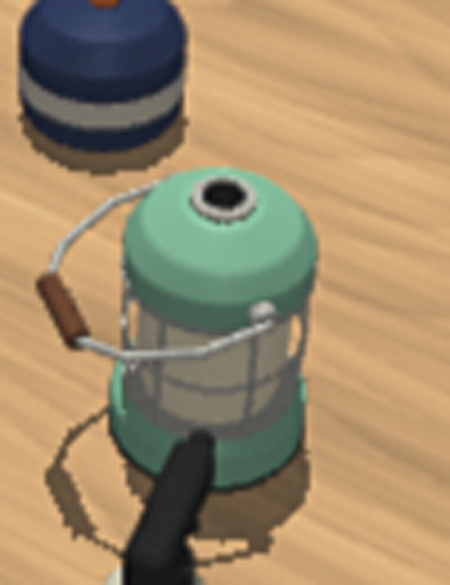

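View pics/s6.png

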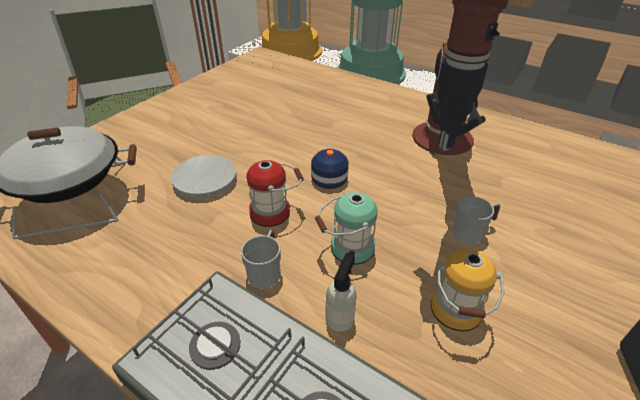

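View pics/top7.png

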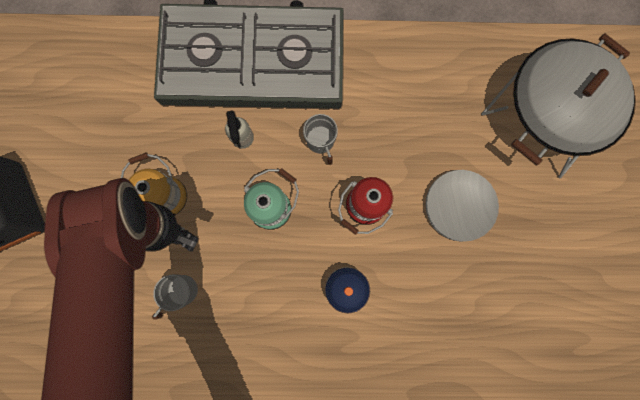

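The scene view shows the switch flush in its ring at about (356,198) and the handle down with its bar at about (321,224). The top view shows the lantern still at about (266,205) and everything else in its original place.

```bash
python3 -c "
from h import *
print(abs(robot.sense()['qvel']).max()); print(job_done())"
```

```text
0.0214679349404838
the job is handed in; nothing more can be done
None
```

I tipped the green lantern's handle down to its far side with the shut fingertips. I then pressed the switch until it stopped hard and drew back about 0.14 m up and to the side. The job was handed in at about 10 s on the robot's clock; no verdict is reported.

**Switch:** while pressing, the fingertips stopped at z = 0.163 m with 9.5 N. Afterwards the depth images gave 0.163 m (scene camera) and 0.164 m (top camera). The fully-in height is 0.163 m.

**Handle and surroundings:** the last pictures show the handle hanging down and the lantern standing where it was. The other lanterns, mugs, cartridge, spray bottle and plates had not visibly moved.

**Checks that disagreed:**
- The networks sometimes mistook the spray bottle for the green lantern, or another lantern's switch or the plates for its switch. I discarded those.
- The estimates of the switch's position from the two cameras differed by about 4 mm. That is well within its 22 mm face.

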